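# Pop open the touch-latch parts cupboard

### The job

Get the wide cupboard open: with the fingers, slide the tin that stands before its door sideways along the table, without lifting it, until no part of it is in front of that door any more. Then press the wide door in near its free edge until the catch lets go, and draw back so that the spring swings it ajar. Leave the narrow cupboard shut and the torch, the brush and the thread spool where they are.

Things in the scene. Friction and masses are not known exactly. Their poses are not given: they have to be found in the camera images.
- wide_cupboard: Wider of two low white cupboards without handles, fixed: 200 mm wide (its y), 150 deep (x, with door), 120 high. Origin: centre of the underside. The shut door's outer face is the plane x = -75 mm of its frame and looks along its -x, towards the robot. One door covers the front: upright hinge (two steel knuckles) at y = +100 mm, free edge at y = -100 mm.
- wide_door (a joint): Door of the wide cupboard, rad: 0 shut and latched, positive open, negative pressed in. Pressing near the free edge moves that edge in against about 4 N, to a hard stop at 7 mm; after 4 to 5 mm (-0.022 rad) a catch lets go for good. As the fingers draw back, the door follows and springs to about 0.4 rad (free edge 80 mm out) within a second. It does not latch again.
- wide_press (a point): Good place to press: point on the outer face of the wide door, 40 mm from its free edge and 80 mm above the table. It moves with the door; its x axis points into the cupboard (press along +x), y towards the hinge, z up.
- narrow_cupboard: The narrower cupboard, alike but 140 mm wide (150 mm deep, 120 mm high), fixed to the table. Origin: centre of the underside; front at x = -75 mm of its frame, hinge at y = +70 mm. It stands to the left or the right of the wide one.
- narrow_door (a joint): Door of the narrow cupboard, rad: about 0 shut and latched. It has the same kind of catch and must stay shut.
- token_tin: Closed tin can with a printed label, 75 mm in diameter, 58 mm high, 0.18 to 0.36 kg, standing loose on the table 25 to 50 mm in front of the wide door. Origin: centre of its underside. Clear of the door means that its centre lies beyond the side of the cupboard (more than 138 mm from the cupboard's middle along the cupboard's y), on either side.
- torch: Black torch standing upright, 44 mm in diameter, 123 mm high, loose, in front of the narrow cupboard. Origin: centre of its underside. Not to be moved.
- lint_brush: Small lint brush lying on the table, 85 mm long (its y), 30 mm wide, 23 mm high, loose. Origin: centre of its underside. Not to be moved.
- thread_spool: Wooden thread spool standing upright, 30 mm in diameter, 42 mm high, loose, between the tin and the robot. Origin: centre of its underside. Not to be moved.
Not all that is in view belongs to the job. Of the things that look like the token_tin, the largest one is meant.

How it is judged:
On the way, in this order (a step that is already met when the one before it is completed fails the run):
1. the tin has been slid clear of the wide door, standing on the table ((y of token_tin in the frame of wide_cupboard below -0.13 m or y of token_tin in the frame of wide_cupboard above 0.13 m) and height (world z) of token_tin below 0.006 m and value of joint wide_door below 0.05 rad), for 0.1 s.
2. the wide door is pressed in (value of joint wide_door below -0.012 rad), for 0.05 s.
3. the wide door has sprung ajar (value of joint wide_door above 0.2 rad), for 0.2 s.
At the end, for the whole second after the job is handed in: The wide door stands ajar at rest (0.25 to 0.7 rad), the narrow door is shut (under 0.05 rad), the tin stands upright on the table at rest with its centre more than 130 mm to either side of the wide cupboard's middle, and torch, brush and spool are within 20 mm of where they were (value of joint wide_door between 0.25 and 0.7 rad and velocity of joint wide_door between -0.1 and 0.1 rad/s and value of joint narrow_door below 0.05 rad and (y of token_tin in the frame of wide_cupboard below -0.13 m or y of token_tin in the frame of wide_cupboard above 0.13 m) and height (world z) of token_tin between -0.006 and 0.006 m and angle between token_tin's own z axis and vertical below 0.1 rad and linear speed of token_tin below 0.02 m/s and distance of each of torch, lint_brush, thread_spool from where it was at the start of the episode below 0.02 m); the robot touches nothing.
It fails at once if the tin is lifted off the table or tipped (height (world z) of token_tin above 0.015 m or angle between token_tin's own z axis and vertical above 0.4 rad).
It fails at once if the narrow door is opened (value of joint narrow_door above 0.05 rad).
It fails at once if the torch is moved or knocked over (distance of torch from where it was at the start of the episode above 0.02 m or angle between torch's own z axis and vertical above 0.4 rad).
It fails at once if the brush is moved (distance of lint_brush from where it was at the start of the episode above 0.02 m).
It fails at once if the thread spool is moved or knocked over (distance of thread_spool from where it was at the start of the episode above 0.02 m or angle between thread_spool's own z axis and vertical above 0.4 rad).
It also fails if it takes over 48 s, if anything falls off the work surface, if the arm or the gripper's body presses on something with over 40 N, if the wrist force passes 120 N, or if a joint passes its speed limit or range.

### The arm

A 7-joint arm with a two-finger parallel gripper is mounted at the origin on a cart in front of the work surface, level with it; the furniture and walls round the work are solid. World frame = base frame: x ahead of the robot, y to its left, z up, the work surface at z = 0. Lengths are in m, angles in rad, forces in N, time in s.
With the tool pointing down it reaches from about 0.425 to 1.025 m from the base axis. Payload 9.4 kg.
Tool frame: the origin (TCP) lies at the very end of the fingers, on their centre line; the grasp point (between the pads) lies 19 mm behind it (env.pinch_z is the distance from the TCP to the grasp point, in m); z points along the fingers, y is the line along which they close (so a half turn about z gives the same grasp; the last joint's range is limited). The gripper opens to 93 mm and grips with 3 to 60 N. Pads are 15 mm wide; open, the fingers measure 128 mm over their backs; the gripper's body (75 mm by 188 mm) begins 65 mm behind the grasp point.
Start: joints at [-1.378, 0.599, -0.003, 1.599, 0.002, 0.943, -0.08], TCP at [0.193, 0.699, 0.219] pointing down, gripper open.
Joint ranges: [-2.57, 2.57], [-0.35, 1.97], [-1.29, 1.29], [0.11, 2.56], [-1.05, 4.19], [0.11, 1.86], [-2.63, 2.63]. Speed limits (rad/s): [2.22, 2.22, 3.01, 3.01, 3.14, 3.14, 3.14].

### API

Orientations are given as a unit quaternion [x, y, z, w].
In Python, from station import env gives the robot as it stands.
- The arm moves only by the tool move_arm, never from a script. Its argument "motion" is a list of rows, each a list of 3 entries, a list of its own where there are three numbers: the shift along the tool's x, y, z in m, then the turn about the tool's z in rad, then the opening, from 0 (shut) to 1 (fully open). In form: [[[dx, dy, dz], turn, jaw], ...]. A call has 1 to 20 rows; each row is the pose to reach, as a shift and turn from the pose commanded when the call began, along the tool's axes at that moment; what a row does not reach only later rows make up. A row lasts 1/10 s, in which the tool goes at most 50 mm and 8.59 degrees, less where a joint would pass 70% of its speed; a pose out of reach is approached as far as the arm can. A call with a gripper value outside its range is refused whole. The fingers move at their own pace and stop on an object; the grip force is fixed at half the most. Time passes only in rows, so rows that repeat a pose let the fingers close. It gives the time, the measured TCP pose, the force, the opening and the grip force at its end, in the units of the state.
- env.observe(): the state, without advancing time (a new reading comes with each control period).
- env.snapshot(name): name is "scene" or "side" or "wrist"; returns a dict with "pixels" (480x640x3 uint8, red, green, blue), "K" (3x3 intrinsics, pixels), "rvec" (rotation vector, rad) and "tvec" (3), from world to camera coordinates, as OpenCV has them. Camera axes: x right, y down, z forward; pixel columns grow to the right and rows downward; lengths in m; the calibration is good to about 2 mm. The wrist camera is an equidistant fisheye: a pixel r from the principal point sees the ray r / f radians off the axis. A picture is of the moment at which its call begins. There is no depth.
- env.sign_off(): hands the job in; it is judged then, once.
Trained networks look in the newest picture that a camera, given by its name, has taken for a name from the list of things; names that differ only in an ending like _2 or _b are one class to them, and where a whole thing is asked for, a point or a joint stands for the part that bears it (a point fixed in the world has none). Each returns a list of dicts, best first, with "p" (0 to 1); they miss things now and then, are a little off and sometimes report something else, mostly with a low value. They report only what shows in the picture. A call takes as long as a camera call. They do not tell look-alikes from the thing itself.
- env.cut_out(camera, thing): "region" (480x640 bool, what is visible of it).
- env.landmark_of(camera, thing): "at" ([x, y, z] in m, in world coordinates, good to about 4 mm: a listed point, or the origin of a listed thing).
The state is a dict: "time_s": time; "joint_pos": joint angles; "dq": joint speeds; "effort": joint torques, N m; "tcp_pos": TCP position; "tool_rot": TCP orientation; "contact_force": force on the tool from outside, world axes, zero at the start; "torque": the same for the moment, N m; "width": finger opening in m; "gripper_force": force on a finger pad.
Only numpy, scipy, OpenCV 4.12 (cv2) and the standard library are available. Lean on these libraries where they do the work, as an engineer would, in place of code of your own. Each camera call takes 0.05 s, during which the arm holds its last target. There are 200 camera calls.

## Working session

There is one attempt and no reset: what is moved stays moved. The work goes in short steps, Python scripts to look and compute and a tool call to move; the robot and the scene stay as the last step left them, time stands still between calls to the robot, and variables do not carry over. Pictures are saved under pics/ and viewed, at most 10 in all, crops included, and the job is handed in when it is done.

Besides the shell and the picture viewer there is one more tool, called after "Emit:" as name(argument=value, ...), one argument or row to a line, values as JSON. move_arm: Moves the arm, as the interface text tells. Its arguments: {"type":"object","properties":{"motion":{"type":"array","items":{"type":"array"}}},"required":["motion"]}

```bash
mkdir -p pics; python3 - <<'E'
from station import env
import cv2,numpy as np
for c in ["scene","side"]:
    s=env.snapshot(c); cv2.imwrite(f"pics/{c}0.png",s["pixels"][:,:,::-1])
    for t in ["wide_cupboard","wide_press","narrow_cupboard","token_tin","torch","lint_brush","thread_spool"]:
        print(c,t,[(np.round(d["at"],3).tolist(),round(d["p"],2)) for d in env.landmark_of(c,t)][:4])
o=env.observe();print(o["time_s"],o["tcp_pos"],o["tool_rot"],o["width"])
E
```

```text
scene wide_cupboard [([0.648, 0.18, -0.001], 0.94)]
scene wide_press [([0.565, 0.134, 0.077], 0.72), ([0.496, 0.177, -0.002], 0.33)]
scene narrow_cupboard [([0.669, -0.175, -0.003], 0.93)]
scene token_tin [([0.493, 0.177, -0.001], 0.78), ([0.539, -0.03, 0.0], 0.61), ([0.384, 0.169, 0.001], 0.6)]
scene torch [([0.539, -0.18, 0.001], 0.68)]
scene lint_brush [([0.501, 0.38, -0.002], 0.77)]
scene thread_spool [([0.363, 0.264, -0.002], 0.57)]
side wide_cupboard []
side wide_press [([0.563, 0.134, 0.08], 0.74)]
side narrow_cupboard [([0.671, -0.171, 0.0], 0.91)]
side token_tin [([0.494, 0.179, 0.0], 0.67), ([0.376, 0.171, 0.005], 0.57), ([0.535, -0.032, -0.0], 0.56)]
side torch [([0.539, -0.18, -0.001], 0.58)]
side lint_brush [([0.501, 0.381, -0.003], 0.63)]
side thread_spool [([0.358, 0.266, -0.0], 0.64), ([0.494, 0.18, 0.001], 0.39)]
0.8 [0.19323349 0.69877722 0.21866785] [1.34464455e-01 9.90918417e-01 2.15736640e-05 2.15298949e-05] 0.09313536159913754
```

View pics/scene0.png

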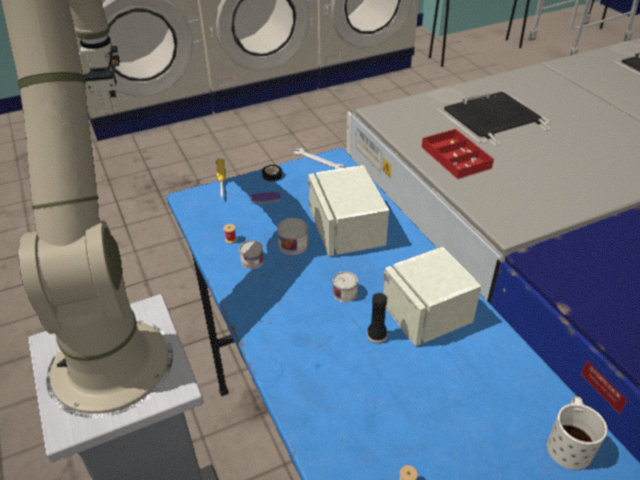

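View pics/side0.png

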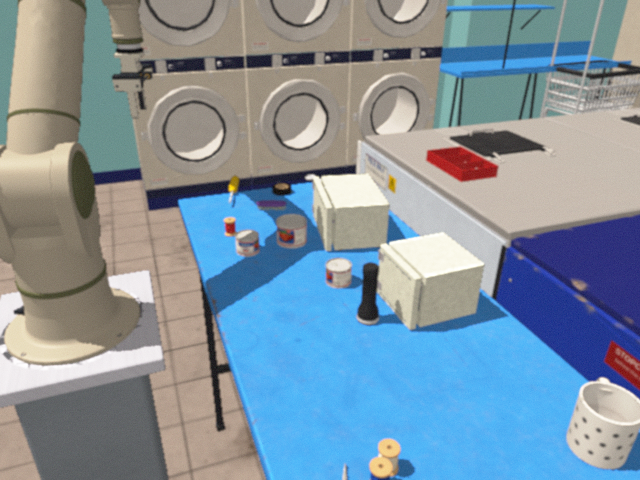

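The pictures match the network positions. In the scene picture the big tin is at (293,237), in front of the wide cupboard at (350,205). The two look-alikes at (251,254) and (345,287) are smaller. The brush at (265,197) blocks the left, so I'll slide the tin right, towards the free edge. The cupboard's yaw comes out at about -10°. I'll go above the tin and look from close by.

Emit:
move_arm(
  motion=[
    [[-0.43,-0.42,0],-0.096,1],
    [[-0.43,-0.42,0],-0.096,1],
    [[-0.43,-0.42,0],-0.096,1],
    [[-0.43,-0.42,0],-0.096,1],
    [[-0.43,-0.42,0],-0.096,1],
    [[-0.43,-0.42,0],-0.096,1],
    [[-0.43,-0.42,0],-0.096,1],
    [[-0.43,-0.42,0],-0.096,1],
    [[-0.43,-0.42,0],-0.096,1],
    [[-0.43,-0.42,0],-0.096,1],
    [[-0.43,-0.42,0],-0.096,1],
    [[-0.43,-0.42,0],-0.096,1],
    [[-0.43,-0.42,0],-0.096,1],
    [[-0.43,-0.42,0],-0.096,1],
    [[-0.43,-0.42,0],-0.096,1],
    [[-0.43,-0.42,0],-0.096,1],
  ],
)

```text
time_s: 2.4
tcp_pos: [0.4951, 0.181, 0.2187]
tool_rot: [0.085, 0.996, 0.0, -0.0]
contact_force: [-0.6, -0.8, 0.4]
width: 0.0927
gripper_force: 0.0
```

```bash
cat > h.py <<'E'
from station import env
import cv2,numpy as np
from scipy.spatial.transform import Rotation as R
def marks(c,ts):
    for t in ts: print(c,t,[(np.round(d["at"],3).tolist(),round(d["p"],2)) for d in env.landmark_of(c,t)][:4])
def tool(p):
    o=env.observe(); return np.round(R.from_quat(o["tool_rot"]).inv().apply(np.array(p)-o["tcp_pos"]),4)
def state():
    o=env.observe(); print(o["time_s"],np.round(o["tcp_pos"],4),np.round(R.from_quat(o["tool_rot"]).as_matrix(),3).tolist(),np.round(o["contact_force"],1),round(o["width"],4))
E
python3 - <<'E'
from h import *
state()
s=env.snapshot("wrist"); cv2.imwrite("pics/w1.png",s["pixels"][:,:,::-1])
marks("wrist",["wide_cupboard","wide_press","token_tin","lint_brush","thread_spool","torch"])
s=env.snapshot("scene"); marks("scene",["wide_cupboard","wide_press","token_tin"])
E
```

```text
2.4 [0.4951 0.181  0.2187] [[-0.985, 0.17, -0.0], [0.17, 0.985, 0.0], [0.0, 0.0, -1.0]] [-0.6 -0.8  0.4] 0.0927
wrist wide_cupboard []
wrist wide_press [([0.561, 0.133, 0.082], 0.78)]
wrist token_tin [([0.496, 0.181, 0.002], 0.97), ([0.534, -0.033, -0.002], 0.79), ([0.38, 0.17, 0.0], 0.73)]
wrist lint_brush [([0.504, 0.38, 0.001], 0.68)]
wrist thread_spool [([0.358, 0.269, 0.002], 0.69), ([0.497, 0.179, 0.0], 0.19)]
wrist torch [([0.536, -0.179, -0.003], 0.52)]
scene wide_cupboard [([0.65, 0.179, -0.004], 0.85)]
scene wide_press [([0.564, 0.134, 0.077], 0.61)]
scene token_tin [([0.535, -0.03, -0.001], 0.93), ([0.383, 0.169, 0.003], 0.83), ([0.495, 0.178, 0.0], 0.8)]
```

View pics/w1.png

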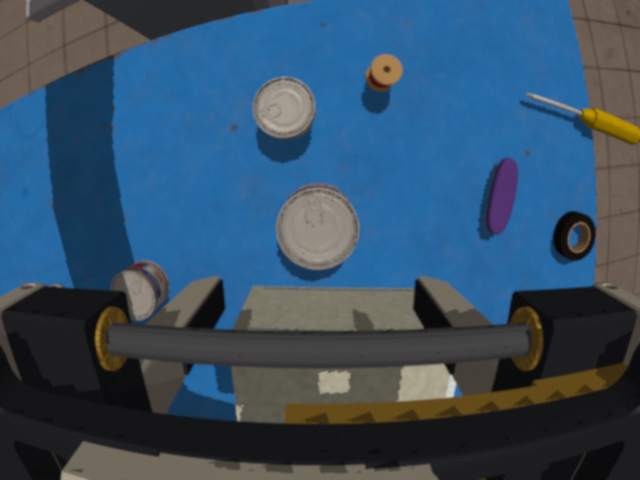

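The wrist view shows the tin at (317,227), centred. The cupboard's front edge (row 288) runs level, so the yaw is right. Next: descend and close on the tin.

Emit:
move_arm(
  motion=[
    [[0,0,0.05],0,1],
    [[0,0,0.1],0,1],
    [[0,0,0.15],0,1],
    [[0,0,0.18],0,1],
    [[0,0,0.203],0,1],
    [[0,0,0.203],0,1],
    [[0,0,0.203],0,1],
    [[0,0,0.203],0,0.7],
    [[0,0,0.203],0,0.7],
    [[0,0,0.203],0,0.7],
    [[0,0,0.203],0,0.7],
    [[0,0,0.203],0,0.7],
  ],
)

```text
time_s: 4.15
tcp_pos: [0.4964, 0.1796, 0.0169]
tool_rot: [0.087, 0.996, 0.001, 0.001]
contact_force: [0.3, -0.9, 7.5]
width: 0.075
gripper_force: 30.0
```

Gripped at 75 mm. Now slide along the cupboard's -y.

Emit:
move_arm(
  motion=[
    [[0,-0.01,0],0,0.7],
    [[0,-0.02,0],0,0.7],
    [[0,-0.03,0],0,0.7],
    [[0,-0.045,0],0,0.7],
    [[0,-0.06,0],0,0.7],
    [[0,-0.075,0],0,0.7],
    [[0,-0.09,0],0,0.7],
    [[0,-0.105,0],0,0.7],
    [[0,-0.115,0],0,0.7],
    [[0,-0.125,0],0,0.7],
    [[0,-0.13,0],0,0.7],
    [[0,-0.13,0],0,0.7],
    [[0,-0.13,0],0,1],
    [[0,-0.13,0],0,1],
    [[0,-0.13,0],0,1],
    [[0,-0.13,0],0,1],
  ],
)

```text
time_s: 5.75
tcp_pos: [0.4732, 0.0513, 0.0157]
tool_rot: [0.087, 0.996, -0.0, -0.0]
contact_force: [0.3, -1.3, -0.3]
width: 0.0923
gripper_force: 0.0
```

```bash
python3 - <<'E'
from h import *
state()
s=env.snapshot("scene"); cv2.imwrite("pics/s2.png",s["pixels"][:,:,::-1]); marks("scene",["token_tin","wide_cupboard","wide_press"])
s=env.snapshot("side"); marks("side",["token_tin","wide_press"])
E
```

```text
5.75 [0.4732 0.0513 0.0157] [[-0.985, 0.173, -0.0], [0.173, 0.985, -0.0], [0.0, -0.0, -1.0]] [ 0.3 -1.3 -0.3] 0.0923
scene token_tin [([0.535, -0.033, -0.0], 0.84), ([0.473, 0.051, -0.003], 0.82), ([0.382, 0.166, 0.004], 0.59)]
scene wide_cupboard [([0.65, 0.179, -0.002], 0.56)]
scene wide_press [([0.564, 0.135, 0.079], 0.76), ([0.474, 0.049, -0.0], 0.27)]
side token_tin [([0.536, -0.032, 0.0], 0.82), ([0.378, 0.171, 0.003], 0.79), ([0.472, 0.052, 0.002], 0.65)]
side wide_press [([0.562, 0.135, 0.08], 0.81)]
```

View pics/s2.png

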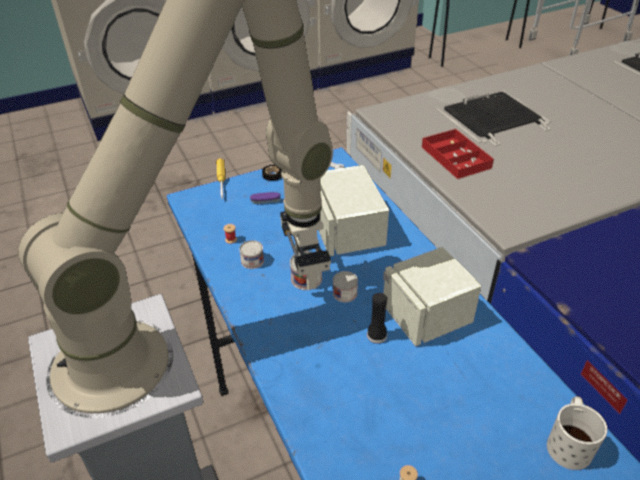

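The tin is at (0.473, 0.051), which is y ≈ -0.157 in the cupboard frame, so it is clear. Next: lift, shut the fingers and go in front of the press point.

Emit:
move_arm(
  motion=[
    [[0,0,-0.03],0,1],
    [[0,0,-0.07],0,1],
    [[0,0,-0.11],0,1],
    [[0,0,-0.14],0,0.5],
    [[-0.01,0.03,-0.14],0,0],
    [[-0.02,0.06,-0.14],0,0],
    [[-0.035,0.097,-0.14],0,0],
    [[-0.035,0.097,-0.14],0,0],
    [[-0.035,0.097,-0.1],0,0],
    [[-0.035,0.097,-0.06],0,0],
    [[-0.035,0.097,-0.056],0,0],
    [[-0.035,0.097,-0.056],0,0],
  ],
)

```text
time_s: 7.3
tcp_pos: [0.5237, 0.1403, 0.0712]
tool_rot: [0.087, 0.996, -0.001, -0.001]
contact_force: [0.7, 0.2, 1.3]
width: 0.0257
gripper_force: 0.0
```

```bash
python3 - <<'E'
from h import *
state()
s=env.snapshot("wrist"); cv2.imwrite("pics/w3.png",s["pixels"][:,:,::-1]); marks("wrist",["wide_press","token_tin"])
print(tool([.563,.134,.08]))
E
```

```text
7.3 [0.5237 0.1403 0.0712] [[-0.985, 0.173, -0.003], [0.173, 0.985, -0.001], [0.002, -0.002, -1.0]] [0.7 0.2 1.3] 0.0257
wrist wide_press [([0.564, 0.132, 0.082], 0.7)]
wrist token_tin [([0.475, 0.052, 0.0], 0.95), ([0.378, 0.169, -0.001], 0.75), ([0.537, -0.034, -0.0], 0.72)]
[-0.0383 -0.0002 -0.0067]
```

View pics/w3.png

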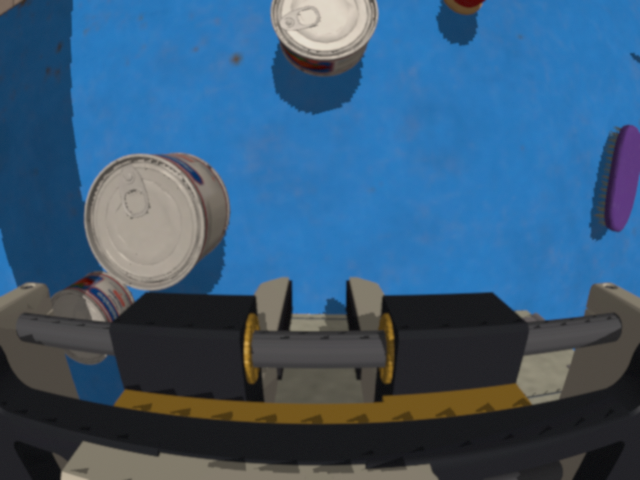

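The wrist view shows the tin standing at (150,220), well aside, with the fingers still closing near (320,300) just before the door edge. Approach the door slowly.

Emit:
move_arm(
  motion=[
    [[0,0,0],0,0],
    [[0,0,0],0,0],
    [[-0.01,0,0],0,0],
    [[-0.018,0,0],0,0],
    [[-0.022,0,0],0,0],
    [[-0.025,0,0],0,0],
    [[-0.028,0,0],0,0],
    [[-0.03,0,0],0,0],
    [[-0.03,0,0],0,0],
  ],
)

```text
time_s: 8.35
tcp_pos: [0.5537, 0.1356, 0.0715]
tool_rot: [0.087, 0.996, -0.0, -0.0]
contact_force: [-0.0, -1.3, 0.7]
width: 0.0007
gripper_force: 0.1
```

Emit:
move_arm(
  motion=[
    [[-0.001,0,0],0,0],
    [[-0.002,0,0],0,0],
    [[-0.003,0,0],0,0],
    [[-0.003,0,0],0,0],
  ],
)

```text
time_s: 8.75
tcp_pos: [0.5566, 0.135, 0.0715]
tool_rot: [0.087, 0.996, -0.0, -0.0]
contact_force: [-4.2, 0.2, 0.4]
width: 0.0005
gripper_force: 2.0
```

Emit:
move_arm(
  motion=[
    [[-0.001,0,0],0,0],
    [[-0.002,0,0],0,0],
    [[-0.003,0,0],0,0],
    [[-0.003,0,0],0,0],
  ],
)

```text
time_s: 9.15
tcp_pos: [0.5598, 0.1343, 0.0715]
tool_rot: [0.087, 0.996, -0.0, -0.0]
contact_force: [-5.1, 0.6, -1.1]
width: 0.0005
gripper_force: 2.1
```

Emit:
move_arm(
  motion=[
    [[-0.001,0,0],0,0],
    [[-0.002,0,0],0,0],
    [[-0.003,0,0],0,0],
    [[-0.003,0,0],0,0],
  ],
)

```text
time_s: 9.55
tcp_pos: [0.5599, 0.1342, 0.0715]
tool_rot: [0.086, 0.996, -0.001, -0.003]
contact_force: [-12.8, 0.8, 7.3]
width: 0.0009
gripper_force: 6.7
```

The force has risen, so the door is at its hard stop and the catch has let go. Draw back and lift.

Emit:
move_arm(
  motion=[
    [[0.01,0,0],0,0],
    [[0.02,0,0],0,0],
    [[0.035,0,0],0,0],
    [[0.05,0,0],0,0],
    [[0.07,0,0],0,0],
    [[0.09,0,0],0,0],
    [[0.1,0,0],0,0],
    [[0.1,0,-0.04],0,0],
    [[0.1,0,-0.09],0,0],
    [[0.1,0,-0.14],0,0],
    [[0.1,0,-0.16],0,0],
    [[0.1,0,-0.16],0,0],
    [[0.1,0,-0.16],0,0],
    [[0.1,0,-0.16],0,0],
    [[0.1,0,-0.16],0,0],
    [[0.1,0,-0.16],0,0],
    [[0.1,0,-0.16],0,0],
    [[0.1,0,-0.16],0,0],
  ],
)

```text
time_s: 11.35
tcp_pos: [0.4643, 0.1513, 0.2312]
tool_rot: [0.087, 0.996, -0.0, -0.0]
contact_force: [0.6, -0.6, -0.2]
width: 0.0004
gripper_force: 0.0
```

```bash
python3 - <<'E'
from h import *
state()
s=env.snapshot("wrist"); cv2.imwrite("pics/w4.png",s["pixels"][:,:,::-1]); marks("wrist",["wide_press","token_tin","lint_brush","thread_spool"])
s=env.snapshot("scene"); marks("scene",["wide_press","token_tin","torch","lint_brush","thread_spool"])
E
```

```text
11.35 [0.4643 0.1513 0.2312] [[-0.985, 0.173, -0.001], [0.173, 0.985, -0.0], [0.001, -0.0, -1.0]] [ 0.6 -0.6 -0.2] 0.0004
wrist wide_press [([0.506, 0.164, 0.08], 0.93)]
wrist token_tin [([0.476, 0.052, -0.001], 0.92), ([0.537, -0.032, -0.001], 0.87), ([0.377, 0.17, -0.0], 0.82), ([0.67, -0.175, 0.001], 0.33)]
wrist lint_brush [([0.505, 0.38, 0.001], 0.96)]
wrist thread_spool [([0.359, 0.268, 0.001], 0.74)]
scene wide_press [([0.508, 0.16, 0.078], 0.83)]
scene token_tin [([0.473, 0.048, -0.003], 0.98), ([0.382, 0.17, 0.001], 0.84), ([0.535, -0.032, 0.0], 0.68), ([0.537, -0.182, -0.001], 0.23)]
scene torch [([0.537, -0.182, 0.0], 0.73)]
scene lint_brush [([0.501, 0.381, -0.001], 0.64)]
scene thread_spool [([0.36, 0.262, -0.0], 0.68)]
```

View pics/w4.png

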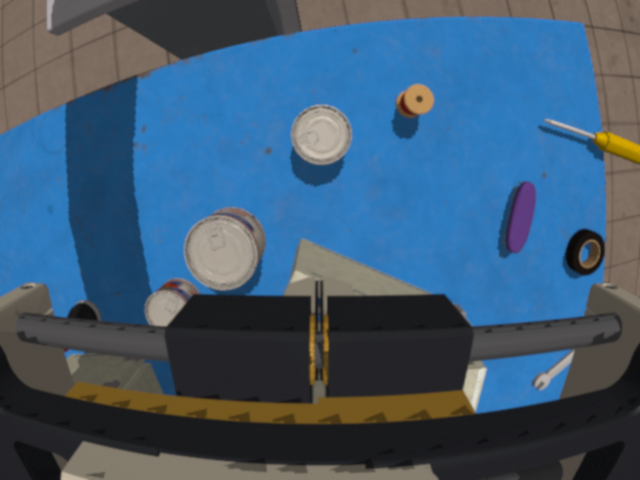

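The wrist view shows the wide door ajar, its free edge at (303,240), with the press point moved out about 63 mm (≈0.4 rad). The tin stands clear at (225,250), and the brush, spool and torch have not moved.

```bash
python3 -c "
from station import env
print(env.sign_off())"
```

```text
the job is handed in; nothing more can be done
None
```

The job is handed in, with no verdict returned: the tin was slid clear (about 157 mm from the wide cupboard's middle), the wide door stands ajar at about 0.4 rad, the torch, brush and spool are where they were, and the narrow door, never touched, still looked shut.

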